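# Find the release notch behind the clamp and push the key in

## Task

The brass ball valve is held in the long bench clamp. Somewhere along the clamp's far edge, between its two end housings, is a notch with the release key set back inside it: find the notch (it is easily felt by running a fingertip along that edge) and push the key inside it fully home, towards the robot, so that the clamp's jaw draws back from the valve. Do not push on the jaw itself, do not lift or shift the valve, and leave the other things on the bench as they are.

Things in the scene. Friction and masses are not known exactly. Their poses are not given: they have to be found in the camera images.
- clamp: Long low bench clamp, bare aluminium on a dark base plate, fixed, 122 (x) x 400 (y) x 62 mm. Origin: centre of its underside on the worktop; x points to its far edge, y along it, z up. Bed 36 mm high; front jaw 60 mm high. On the far edge two end housings cover y = -200 to -75 and +75 to +200 mm (top z = 62, far face x = +61 mm); the plain rail lies between them.
- far_edge (a point): Middle of the top far edge of the rail's 150 mm opening, at clamp x = +60, y = 0, z = +60 mm; axes as the clamp's. The rail's upright far face is at clamp x = +60 mm, y = -75 to +75. It has one notch, 40 mm wide in y, open at the far face and the top, floor at z = 12 mm. The notch's middle lies anywhere from y = -50 to +50 mm, not given.
- release_key (a joint): How far the key in the notch is pushed in, m: 0 = out (start; face at clamp x = +48, 12 mm inside the rail face), 0.009 = home (face at x = +39 mm). Upright plate 37 mm wide, z = 16 to 56 mm; slides along clamp -x, needs about 8 N, no spring, stays where left. A linkage draws the jaw back 1.5 mm per mm.
- jaw: The clamp's moving jaw, an aluminium bar 12 (x) x 105 (y) x 24 mm with a dark face, on the bed beyond the valve, top at clamp z = 60 mm. Its origin is at the clamp's origin when closed; it slides along the clamp's +x, to 13.5 mm when the key is fully home.
- ball_valve: Small brass hand ball valve with a blue lever, 121 x 31 x 46 mm, loose, lying lengthwise between the two jaws on the bed (36 mm above the worktop, so its top is at 82 mm). Origin: centre of the underside of its outline; x along its lever.
- brass_nipple: Loose threaded brass nipple, 29 x 33 x 41 mm, standing on the left (+y) part of the clamp's bed. Bystander. Origin: centre of its underside.
- brass_union: Loose brass union, 34 x 39 x 43 mm, standing on the right (-y) part of the clamp's bed. Bystander. Origin: centre of its underside.
- tape_reel: Loose flat reel of white thread tape with blue flanges, 62 mm across, 19 mm high, lying on the worktop beyond the clamp. Bystander. Origin: centre of its underside.
- red_screwdriver: Loose screwdriver with a red handle, 25 x 205 x 24 mm, lying on the worktop beyond the clamp. Bystander. Origin: centre of its underside, y along it.
- grease: Loose grease tube, 63 x 189 x 42 mm, lying on the worktop beyond the clamp. Bystander. Origin: centre of its underside, y along it.
Not all that is in view belongs to the job. What is meant by the ball_valve is not orange or turquoise, and is the larger of those in its own colour.

How it is judged (in metres and radians):
At the end, for the whole second after the job is handed in: The release key is pushed in at least 7.5 of its 9 mm and the jaw has drawn back at least 11 mm; the ball valve lies still on the bed, level, within 12 mm of where it was (value of joint release_key above 0.0075 m and x of jaw in the frame of clamp above 0.011 m and distance of ball_valve from where it was at the start of the episode below 0.012 m and angle between ball_valve's own z axis and vertical below 0.2 rad and linear speed of ball_valve below 0.02 m/s); the robot touches nothing.
It fails at once if the robot pushes on the jaw itself (more than 2 N) (contact force between any of the fingers, the arm and jaw above 2 N).
It fails at once if the ball valve is lifted or shoved (more than 15 mm) (distance of ball_valve from where it was at the start of the episode above 0.015 m).
It fails at once if another loose thing is disturbed (moved more than 20 mm) (distance of any of brass_nipple, brass_union, tape_reel, red_screwdriver, grease from where it was at the start of the episode above 0.02 m).
It also fails if it takes over 45 s, if anything falls off the work surface, if the arm or the gripper's body presses on something with over 40 N, if the wrist force passes 120 N, or if a joint passes its speed limit or range.

## Robot

A 6-joint arm with a two-finger parallel gripper is mounted at the origin on a cart in front of the work surface, level with it; the furniture and walls round the work are solid. World frame = base frame: x ahead of the robot, y to its left, z up, the work surface at z = 0. Lengths are in m, angles in degrees, forces in N, time in s.
With the tool pointing down it reaches from about 0.3 to 0.775 m from the base axis. Payload 14.6 kg.
Tool frame: the origin (TCP) lies midway between the tips of the shut fingers; the grasp point (between the pads) lies 19 mm behind it; z points along the fingers, y is the line along which they close (so a half turn about z gives the same grasp; the last joint's range is limited). The gripper opens to 94 mm and grips with 3 to 60 N. Pads are 16 mm wide; open, the fingers measure 119 mm over their backs; the gripper's body (75 mm by 177 mm) begins 78 mm behind the grasp point.
Start: joints at [65.054, 17.183, 87.147, -0, 75.671, -3.816], TCP at [0.198, 0.513, 0.205] pointing down, gripper open.
Joint ranges: [-173.82, 173.82], [-45.26, 126.66], [13.44, 144.39], [-59.66, 239.66], [0, 175.72], [-146.38, 146.38]. Speed limits (degrees/s): [127.2, 127.2, 147.25, 180, 180, 180].

## Interface

Orientations are given as a 3x3 rotation matrix whose columns are the frame's x, y, z axes.
In Python, from workcell import ctrl gives the robot as it stands. Calls block until the motion is done:
- ctrl.movep(position, orientation): joint-space move of the TCP to a pose.
- ctrl.movel(position, ori=None, v=0.15): straight line of the TCP; ori=None keeps the orientation; v is the mean speed in m/s.
- ctrl.move_j(angles): joint-space move.
- ctrl.gripper_to(opening): opening from 0.0 (shut) to 1.0 (fully open); the grip force is fixed at half the most; returns when the fingers have stopped.
- ctrl.dwell(seconds).
- ctrl.inverse_kinematics(position, orientation): joint angles nearest the present ones, or None.
- ctrl.read_state(): the state.
- ctrl.capture(name): name is "scene" or "top"; returns a dict with "image" (480x640x3 uint8, red, green, blue), "K" (3x3 intrinsics, pixels), "world_to_cam" (4x4, takes a point from world to camera coordinates). Camera axes: x right, y up, looking along -z (the intrinsics and any distortion apply to the point x, -y, -z); pixel columns grow to the right and rows downward; lengths in m; the calibration is good to about 2 mm. A picture is of the moment at which its call begins. There is no depth.
A pose or a line that the arm cannot do raises ctrl.IKError and nothing moves.
- ctrl.hand_in(): hands the job in; it is judged then, once.
Trained networks look in a picture, given as the dict that the camera call returned (one of the last four; its "shot" number tells which), for a name from the list of things; names that differ only in an ending like _2 or _b are one class to them, and where a whole thing is asked for, a point or a joint stands for the part that bears it (a point fixed in the world has none). Each returns a list of dicts, best first, with "conf" (0 to 1); they miss things now and then, are a little off and sometimes report something else, mostly with a low value. They report only what shows in the picture. A call takes as long as a camera call. They do not tell look-alikes from the thing itself.
- ctrl.outline_of(picture, thing): "pixels" (480x640 bool, what is visible of it).
- ctrl.spot_point(picture, thing): "centre" ([x, y, z] in m, in the coordinates of the camera as it stood for that picture, good to about 4 mm: a listed point, or the origin of a listed thing).
The state is a dict: "time": time; "joint_pos": joint angles; "dq": joint speeds; "joint_efforts": joint torques, N m; "eef_pos": TCP position; "tcp_rot": TCP orientation; "wrist_force": force on the tool from outside, world axes, zero at the start; "ft_torque": the same for the moment, N m; "gripper_width": opening from 0.0 (shut) to 1.0 (fully open); "grip_force": force on a finger pad.
Only numpy, scipy, OpenCV 4.12 (cv2) and the standard library are available. Lean on these libraries where they do the work, as an engineer would, in place of code of your own. Each camera call takes 0.05 s, during which the arm holds its last target. There are 200 camera calls.

## Working session

There is one attempt and no reset: what is moved stays moved. The work goes in short steps, each a Python script; the robot and the scene stay as the last script left them, time stands still between calls to the robot, and variables do not carry over. Pictures are saved under pics/ and viewed, at most 10 in all, crops included, and the job is handed in when it is done.

```bash
mkdir -p pics
cat > h.py <<'E'
from workcell import ctrl
import numpy as np, cv2
def toworld(cap,c):
    T=np.linalg.inv(np.array(cap["world_to_cam"])); return (T@np.append(c,1))[:3]
def proj(cap,p):
    q=np.array(cap["world_to_cam"])@np.append(p,1); v=np.array([q[0],-q[1],-q[2]]); u=np.array(cap["K"])@v; return u[:2]/u[2]
def save(cap,n): cv2.imwrite(n,cap["image"][:,:,::-1])
E
python3 - <<'E'
from h import *
for n in("scene","top"):
    c=ctrl.capture(n); save(c,f"pics/{n}0.png"); print(n,c.keys(), np.linalg.inv(c["world_to_cam"])[:3,3].round(3))
    for t in["clamp","far_edge","release_key","jaw","ball_valve","brass_nipple","brass_union","tape_reel","red_screwdriver","grease"]:
        for r in ctrl.spot_point(c,t)[:3]:
            w=toworld(c,r["centre"]); print(t,round(r["conf"],2),w.round(4),proj(c,w).round(0))
print(ctrl.read_state()["time"])
E
```

```text
scene dict_keys(['image', 'K', 'world_to_cam', 'shot']) [ 0.206 -0.715  0.695]Traceback (most recent call last):
  File "<stdin>", line 5, in <module>
ValueError: it knows: ball_valve, brass_nipple, brass_union, clamp, far_edge, grease, jaw, red_screwdriver, tape_reel
```

View pics/scene0.png

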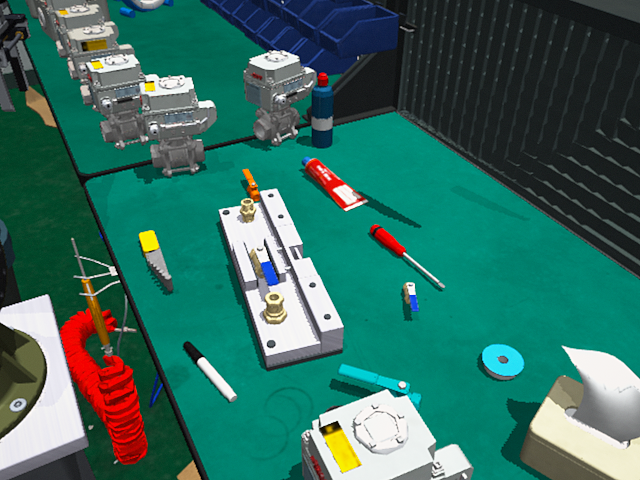

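The scene view shows the clamp running from about (250,200) to (300,350), with the blue-lever valve in it at (263,266). The look-alikes are a small blue valve at (410,297), an orange one at (250,185) and a turquoise one at (380,383). The one in the clamp fits: it is blue and brass, and the larger of its colour.

Run:
```python
from h import *
for n in("scene","top"):
    c=ctrl.capture(n); save(c,f"pics/{n}1.png"); print(n, np.linalg.inv(c["world_to_cam"])[:3,3].round(3))
    for t in["clamp","far_edge","jaw","ball_valve","brass_nipple","brass_union","tape_reel","red_screwdriver","grease"]:
        for r in ctrl.spot_point(c,t)[:2]:
            w=toworld(c,r["centre"]); print(t,round(r["conf"],2),w.round(4),proj(c,w).round(0))
    if n=="scene": cv2.imwrite("pics/crop1.png",cv2.resize(c["image"][180:370,200:440,::-1],None,fx=3,fy=3,interpolation=2))
s=ctrl.read_state(); print(s["time"],s["tcp_rot"],s["wrist_force"])
```

```text
scene [ 0.206 -0.715  0.695]
clamp 0.93 [0.5125 0.0049 0.003 ] [274. 279.]
jaw 0.84 [0.515  0.0104 0.0007] [274. 278.]
ball_valve 0.81 [ 0.537  -0.2942  0.002 ] [376. 396.]
ball_valve 0.78 [ 6.952e-01 -1.628e-01  6.000e-04] [412. 305.]
brass_nipple 0.56 [0.5273 0.1524 0.0376] [248. 219.]
brass_nipple 0.35 [0.752  0.2248 0.0062] [330. 186.]
brass_union 0.87 [ 0.4567 -0.108   0.0366] [271. 316.]
brass_union 0.68 [0.5282 0.1517 0.0366] [248. 220.]
tape_reel 0.56 [ 0.7368 -0.335  -0.0023] [500. 366.]
red_screwdriver 0.76 [ 0.7513 -0.0609  0.002 ] [404. 261.]
grease 0.69 [0.7519 0.2246 0.0055] [330. 186.]
top [0.51  0.004 1.299]
clamp 0.9 [0.5092 0.0102 0.0013] [297. 273.]
far_edge 0.93 [ 0.5689 -0.0031  0.0595] [302. 247.]
jaw 0.61 [5.112e-01 5.100e-03 2.000e-04] [299. 272.]
ball_valve 0.83 [ 0.4864 -0.0255  0.0354] [312. 282.]
ball_valve 0.74 [ 0.5376 -0.3026  0.0027] [422. 259.]
brass_nipple 0.5 [0.5264 0.1584 0.0288] [235. 267.]
brass_nipple 0.27 [0.5104 0.0067 0.0035] [298. 272.]
brass_union 0.65 [ 0.4601 -0.1127  0.0376] [348. 292.]
tape_reel 0.78 [ 0.7299 -0.3397 -0.0009] [434. 183.]
tape_reel 0.38 [0.5092 0.0054 0.0021] [299. 273.]
red_screwdriver 0.66 [ 7.539e-01 -6.290e-02  5.000e-04] [324. 175.]
grease 0.85 [0.758 0.228 0.002] [208. 175.]
1.15 [[-9.32771022e-01  3.60469445e-01 -2.70081993e-05]
 [ 3.60469445e-01  9.32771022e-01 -6.39041602e-06]
 [ 2.28889159e-05 -1.56964255e-05 -1.00000000e+00]] [ 0.86691203 -1.22944883  0.46437847]
```

View pics/crop1.png

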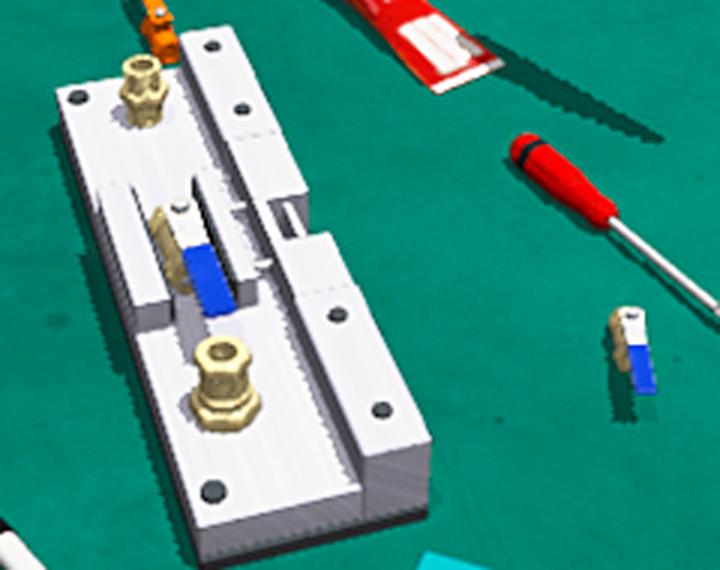

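View pics/top1.png

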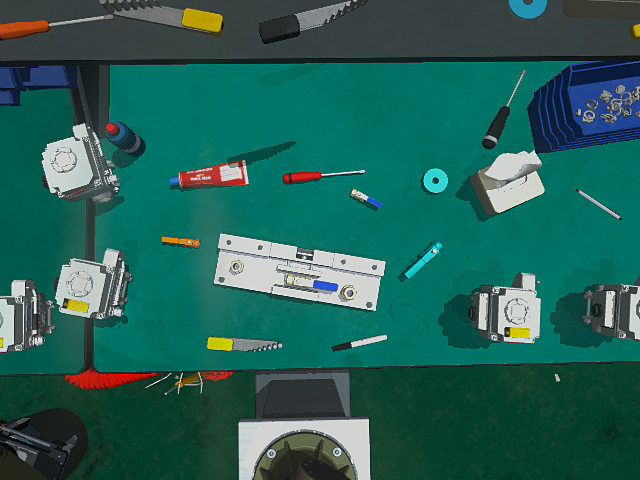

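The crop shows the valve with its blue lever between the jaws, which makes it the one meant. The small blue valve lies loose to the right, outside the clamp. The notch is visible in the rail at about (290,218) in the crop and (304,254) in the top view. I'll measure it in the top view.

```bash
cat >> h.py <<'E'
def unproj(cap,px,z):
    d=np.linalg.inv(cap["K"])@np.array([px[0],px[1],1.]); T=np.linalg.inv(np.array(cap["world_to_cam"]))
    w=T[:3,:3]@np.array([d[0],-d[1],-d[2]]); o=T[:3,3]; return o+w*(z-o[2])/w[2]
E
python3 - <<'E'
from h import *
c=ctrl.capture("top"); r=ctrl.outline_of(c,"clamp")[0]
m=r["pixels"].astype(np.uint8); print(r["conf"],m.sum())
R=cv2.minAreaRect(cv2.findNonZero(m)); B=cv2.boxPoints(R); print(R)
W=np.array([unproj(c,b,0.05) for b in B]); print(W.round(4))
for i in range(4): print(np.linalg.norm(W[i]-W[i-1]).round(4), np.degrees(np.arctan2(*(W[i]-W[i-1])[[1,0]])).round(2))
cv2.imwrite("pics/crop2.png",cv2.resize(c["image"][225:300,250:350,::-1],None,fx=8,fy=8,interpolation=2))
E
```

```text
0.83 6983
((298.34466552734375, 271.80078125), (168.54766845703125, 52.56919860839844), 9.782407760620117)
[[ 0.4876  0.2144  0.05  ]
 [ 0.6106  0.1926  0.05  ]
 [ 0.5351 -0.204   0.05  ]
 [ 0.4123 -0.1792  0.05  ]]
0.4007 79.17
0.1249 -10.07
0.4037 -100.78
0.1253 168.55
```

View pics/crop2.png

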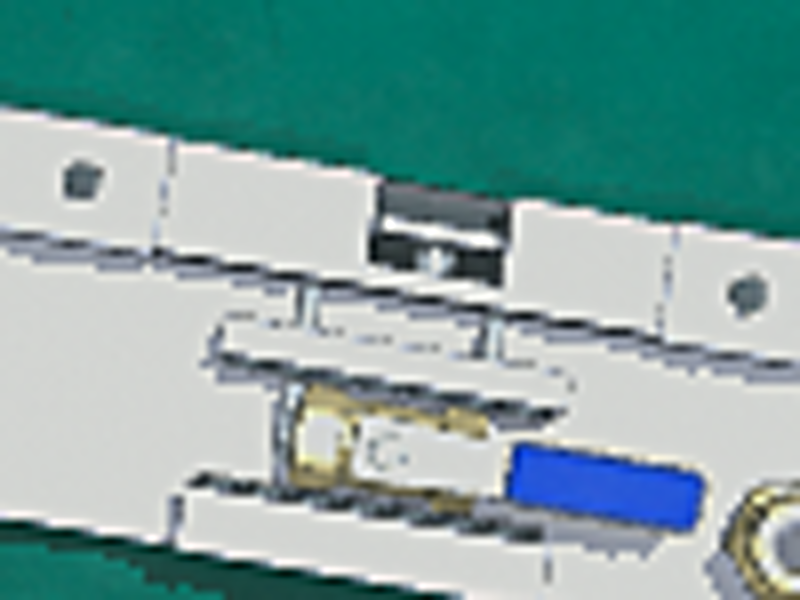

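The notch corners on the far edge are at crop (380,178) and (512,203), and the housing joints at (172,140) and (676,230). That puts the notch middle about 6.5 mm to −y of the rail centre. I'll shut the gripper, lift clear of the tall actuators, go over beyond the notch and descend outside the face.

```bash
cat >> h.py <<'E'
yaw=np.radians(-10.7); ex=np.array([np.cos(yaw),np.sin(yaw),0]); ey=np.array([-np.sin(yaw),np.cos(yaw),0])
R=np.column_stack([[-ey[1],ey[0],0],ey,[0,0,-1]])
E
python3 - <<'E'
from h import *
c=ctrl.capture("top")
f=lambda u,v,z=.061: unproj(c,((u-3.5)/8+250,(v-3.5)/8+225),z)
a,b,h1,h2=f(380,178),f(512,203),f(172,140),f(676,230)
print("notch",np.linalg.norm(a-b),(a+b)/2,"rail",np.linalg.norm(h1-h2),"angle",np.degrees(np.arctan2(*(h1-h2)[[1,0]])),np.degrees(np.arctan2(*(a-b)[[1,0]])))
n=(a+b)/2; n[2]=0; np.save("n.npy",n); print(((n-[0.5689,-0.0031,0])@ex, (n-[.5689,-.0031,0])@ey))
ctrl.gripper_to(0.0)
p=ctrl.read_state()["eef_pos"]; ctrl.movel([p[0],p[1],.35],v=.25)
q=n+ex*0.038
ctrl.movep([q[0],q[1],.25],R); ctrl.movel([q[0],q[1],.075],v=.2); ctrl.dwell(.2)
s=ctrl.read_state(); print(s["time"],s["eef_pos"],q,s["wrist_force"],s["gripper_width"])
c=ctrl.capture("scene"); cv2.imwrite("pics/crop3.png",cv2.resize(c["image"][150:350,200:440,::-1],None,fx=3,fy=3,interpolation=2))
E
```

```text
notch 0.039863956405806325 [ 0.56637927 -0.01118644  0.061     ] rail 0.15190515314526434 angle 78.87855738823512 78.27817469906036
(np.float64(-0.0009755173568829274), np.float64(-0.008413856156468393))
7.0667 [ 0.60412402 -0.01826427  0.07596081] [ 0.60371856 -0.01824177  0.        ] [ 0.10376569 -0.40190085  0.30032159] 0.0049456696137211275
```

View pics/crop3.png

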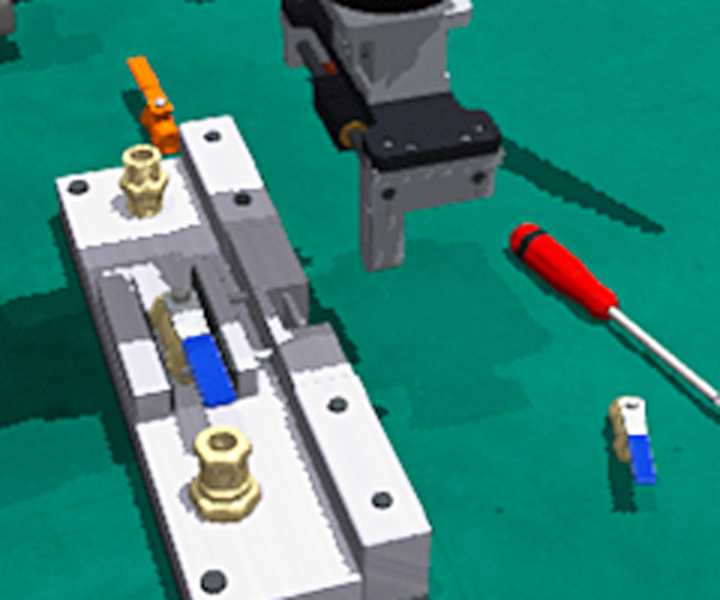

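The shut fingers hang clear beyond the rail at crop (380,230), in line with the notch at (290,310). Next I'll descend and advance in small steps, watching the force.

```bash
cat > push.py <<'E'
from h import *
n=np.load("n.npy")
def st(tag):
    s=ctrl.read_state(); w=np.array(s["wrist_force"]); d=np.array(s["eef_pos"])-n
    print(tag,round(s["time"],2),"x",round(d@ex*1e3,1),"y",round(d@ey*1e3,1),"z",round(s["eef_pos"][2]*1e3,1),"Fx,Fy,Fz",(w@ex).round(1),(w@ey).round(1),w[2].round(1)); return w@ex,w@ey,d@ex
E
python3 - <<'E'
from push import *
q=n+ex*0.038; ctrl.movel([q[0],q[1],.026],R,v=.1); st("down")
q=n+ex*0.014; ctrl.movel([q[0],q[1],.026],R,v=.08); st("near")
x=.014
while x>-.016:
    x-=.002; q=n+ex*x; ctrl.movel([q[0],q[1],.026],R,v=.02); fx,fy,_=st(round(x*1e3))
    if abs(fx)>25 or abs(fy)>8 or (x>0 and abs(fx)>5): break
E
```

```text
down 7.76 x 38.3 y 0.0 z 26.3 Fx,Fy,Fz -0.3 -0.2 0.1
near 8.21 x 14.5 y 0.1 z 26.7 Fx,Fy,Fz -0.4 0.5 0.4
12 8.46 x 12.2 y -0.0 z 26.0 Fx,Fy,Fz -1.1 0.1 0.5
10 8.71 x 9.9 y -0.0 z 26.0 Fx,Fy,Fz -0.7 0.1 -0.5
8 8.96 x 7.9 y -0.0 z 26.0 Fx,Fy,Fz -0.6 -0.6 -0.9
6 9.21 x 5.9 y 0.0 z 26.0 Fx,Fy,Fz 0.1 0.8 0.0
4 9.46 x 3.9 y 0.0 z 26.0 Fx,Fy,Fz 0.6 -0.0 0.4
2 9.71 x 1.9 y 0.0 z 26.0 Fx,Fy,Fz 0.2 0.2 -0.8
0 9.96 x -0.1 y 0.0 z 26.0 Fx,Fy,Fz 0.1 -0.2 -0.7
-2 10.21 x -1.9 y -0.0 z 26.1 Fx,Fy,Fz 1.8 0.2 0.2
-4 10.46 x -3.4 y -0.0 z 26.2 Fx,Fy,Fz 5.5 0.9 -2.1
-6 10.71 x -5.3 y -0.0 z 26.2 Fx,Fy,Fz 5.6 0.2 -1.4
-8 10.96 x -7.3 y -0.0 z 26.2 Fx,Fy,Fz 6.0 0.5 -2.4
-10 11.21 x -9.3 y -0.0 z 26.2 Fx,Fy,Fz 6.1 -0.6 -2.0
-12 11.46 x -10.8 y -0.0 z 26.3 Fx,Fy,Fz 10.1 -0.1 -5.3
-14 11.71 x -11.0 y 0.0 z 26.5 Fx,Fy,Fz 23.7 1.4 -14.6
-16 11.96 x -11.2 y -0.0 z 26.7 Fx,Fy,Fz 36.2 2.0 -21.6
```

The finger met the key at about x = −2 mm and hit a hard stop at −11 mm, which is the full 9 mm of travel. I'll back out and check.

Run:
```python
from push import *
q=n+ex*0.04; ctrl.movel([q[0],q[1],.026],R,v=.08); st("out"); ctrl.movel([q[0],q[1],.3],R,v=.2); ctrl.move_j([65.054,10,80,0,90,-3.8]) if 0 else None
q=n+ex*0.04+ey*.25; ctrl.movel([q[0],q[1],.35],R,v=.25); ctrl.dwell(.2); st("up")
c=ctrl.capture("top"); cv2.imwrite("pics/crop4.png",cv2.resize(c["image"][225:300,250:350,::-1],None,fx=8,fy=8,interpolation=2))
for t in["ball_valve","jaw"]:
    for r in ctrl.spot_point(c,t)[:2]: print(t,round(r["conf"],2),toworld(c,r["centre"]).round(4))
```

```text
out 12.81 x 39.5 y 0.0 z 25.9 Fx,Fy,Fz -0.2 -0.1 -0.2
up 15.69 x 40.2 y 249.2 z 350.2 Fx,Fy,Fz 0.2 -0.0 -0.1
ball_valve 0.8 [ 0.5374 -0.2976 -0.0006]
ball_valve 0.78 [ 0.4878 -0.026   0.0363]
jaw 0.75 [0.5266 0.0029 0.0044]
jaw 0.68 [ 0.4584 -0.1132  0.0353]
```

View pics/crop4.png

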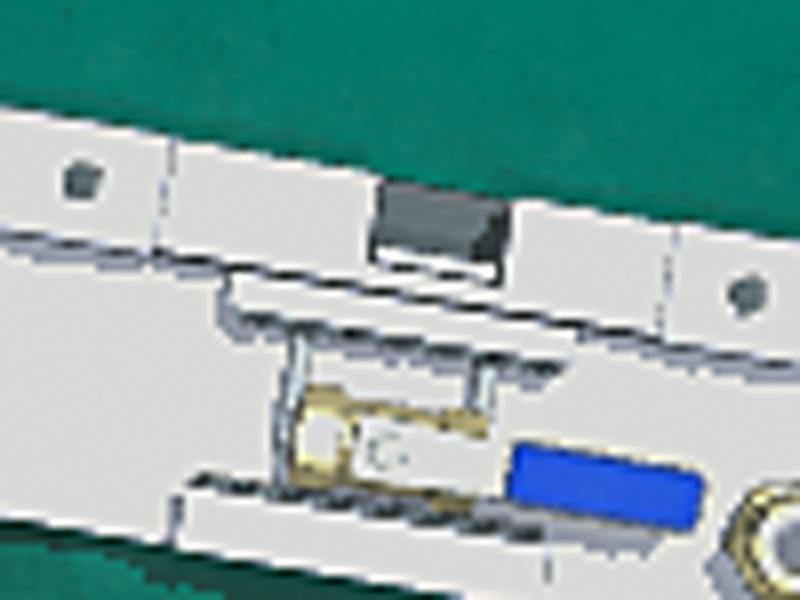

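The key is fully home at (435,262), the jaw is drawn back against the rail at (400,310), and the valve has not moved from (400,450).

```bash
python3 -c "
from h import *
print(ctrl.hand_in())"
```

```text
the job is handed in; nothing more can be done
None
```

The release key was pushed home against its stop (about 9 mm of travel), the jaw drew back, and the valve stayed where it was; I handed the job in after about 16 s of robot time, and no verdict came back.

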